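# Hang the jade blank over the light window and hold the shutter half open

## Task

Pick up the jade blank on its metal eye plate and hang the plate by its eye on the light box's post, lying level with the stone over the window, and let go of it. Only then draw the light box's sprung shutter open by its upright tab to half its travel and keep holding it there with the gripper: the program finishes while still holding it, since it springs shut when released. Never let the shutter go past three quarters open, and leave everything else on the bench where it is.

Things in the scene. Friction and masses are not known exactly. Their poses are not given: they have to be found in the camera images.
- lightbox: Fixed grey light box, 130 x 300 x 60 mm (x, y, z), at a varying place and yaw. Origin under its centre. On top, along its y: post at +105 mm, window at +40, bridge bar at +3 (10 wide, top 72 mm above the bench; the shutter passes under it), tab at -65 when shut; rails at x = +-48 (top at 66). Black ticks beside the rails mark the tab's place shut, half open (longer ticks) and fully open.
- post_tip (a point): Tip of the upright steel post, 102 mm above the bench. The post is 10 mm thick, its top 8 mm conical; it rises 30 mm above a round collar 34 mm across whose top is 72 mm above the bench. The hung plate rests level on this collar and the bridge bar, its underside 72 mm above the bench. Axes as the light box.
- window (a point): Centre of the lit window (76 mm along the box's x, 60 mm along its y) in the box's top, 60 mm above the bench, 65 mm from the post. Axes as the light box.
- tab (a point): Centre of the shutter's upright tab: a dark steel block 26 mm along the box's x, 14 mm along its y (the sliding direction), 45 mm high, from 63 to 108 mm above the bench; this point is half-way up (85.5 mm). As the shutter opens it moves towards the box's -y (the direction from post to window). Axes as the light box.
- shutter (a joint): How far the shutter is open, in m: 0 shut over the window, 0.030 half travel (half the window bare), 0.060 the stop, fully open. A spring pulls it shut with about 4.5 N at 0, 9 N at half travel and 13.5 N at the stop; it springs back when let go.
- carrier: Loose aluminium eye plate, 44 mm (its x) x 128 mm (its y) x 6 mm, with the jade blank cemented on top; about 0.16 kg. Origin at the centre of the plate's underside, z up. The eye is at y = +44 mm, the stone at y = -21 mm. It starts flat on the bench at a varying place and yaw. Hung rightly, its y axis points the same way as the light box's y axis.
- stone (a point): Centre of the jade blank on the eye plate: a green block 30 mm along the plate's x, 32 mm along its y, 34 mm high, from 6 to 40 mm above the plate's underside; this point is 23 mm above the underside. Grip it across its 30 mm width. Axes as the eye plate (y towards the eye).
- eye (a point): Centre of the round eye, a through hole 16 mm wide in the eye plate, at mid thickness (3 mm above the underside), 65 mm from the stone's centre. Axes as the eye plate.
- rough_a: Bystander: loose lump of rough jade, about 50 x 40 x 30 mm; origin under its centre.
- rough_b: Bystander: another lump of rough jade of the same size; origin under its centre.
- jar: Bystander: small jar of polishing paste, 50 mm wide, 58 mm high; origin under its centre.
- screwdriver: Bystander: screwdriver lying on the bench along its x axis.
- brush: Bystander: brush lying on the bench along its x axis.
- blank: Bystander: plain aluminium plate without eye or stone, 44 x 110 x 6 mm; origin under its centre.
- ring_gauge: Bystander: steel ring lying flat, 60 mm across, 12 mm high; origin under its centre.
Things that resemble listed ones, but are neither listed nor needed, are in the scene too. Several things have the shape of the carrier; the one meant has the colours described above.

How it is judged (in metres and radians):
On the way, in this order (a step that is already met when the one before it is completed fails the run):
1. the eye plate hangs level on the post, stone over the window, let go, the shutter still shut (horizontal distance between eye and post_tip below 0.006 m and z of eye in the frame of lightbox below 0.08 m and horizontal distance between stone and window below 0.014 m and angle between stone's own z axis and vertical below 0.09 rad and contact force between the fingers and carrier below 0.3 N and linear speed of carrier below 0.03 m/s and value of joint shutter below 0.006 m), for 0.2 s.
2. the shutter is held by the gripper at half travel (value of joint shutter between 0.024 and 0.036 m and contact force between the fingers and shutter above 4 N), for 0.3 s.
At the end, for the whole second after the job is handed in: The gripper holds the shutter with over 4 N, still (under 10 mm/s), 24 to 36 mm open; the eye plate, untouched and still, is on the post: eye within 6 mm of its axis, at most 5 mm above its seat, level within 5 degrees, stone within 14 mm of the window centre (all of step 2 and horizontal distance between eye and post_tip below 0.006 m and z of eye in the frame of lightbox below 0.08 m and horizontal distance between stone and window below 0.014 m and angle between stone's own z axis and vertical below 0.09 rad and contact force between the fingers and carrier below 0.3 N and linear speed of carrier below 0.03 m/s and velocity of joint shutter between -0.01 and 0.01 m/s); the arm keeps its last pose, push and grip.
It fails at once if the shutter goes past three quarters open (value of joint shutter above 0.047 m).
It fails at once if the shutter is opened before the eye plate hangs on the post (value of joint shutter above 0.012 m and horizontal distance between eye and post_tip above 0.015 m).
It fails at once if something else on the bench is disturbed (distance of any of rough_a, rough_b, jar, screwdriver, brush, blank, ring_gauge from where it was at the start of the episode above 0.03 m).
It also fails if it takes over 53 s, if anything falls off the work surface, if the arm or the gripper's body presses on something with over 40 N, if the wrist force passes 120 N, or if a joint passes its speed limit or range.

## Robot

A 6-joint arm with a two-finger parallel gripper is mounted at the origin on the work surface. World frame = base frame: x ahead of the robot, y to its left, z up, the work surface at z = 0. Lengths are in mm, angles in rad, forces in N, time in s.
With the tool pointing down it reaches from about 275 to 850 mm from the base axis. Payload 5.2 kg.
Tool frame: the origin (TCP) lies midway between the tips of the shut fingers; the grasp point (between the pads) lies 19 mm behind it; z points along the fingers, y is the line along which they close (so a half turn about z gives the same grasp; the last joint's range is limited). The gripper opens to 85 mm and grips with 20 to 120 N. Pads are 22 mm wide; open, the fingers measure 114 mm over their backs; the gripper's body (76 mm by 85 mm) begins 54 mm behind the grasp point. The pads swing forward as they close: fully open they stand 13 mm farther back than shut.
Start: joints at [0.974, 0.259, 1.535, -0, 1.348, -0.203], TCP at [211.014, 507.915, 231.31] pointing down, gripper open.
Joint ranges: [-3.14, 3.14], [-0.91, 2.08], [0.19, 2.58], [-1.22, 4.36], [0.22, 2.71], [-3.12, 3.12]. Speed limits (rad/s): [2.57, 2.57, 3.14, 3.14, 3.14, 3.14].

## Interface

Orientations are given as [roll, pitch, yaw] about the fixed x, y, z axes, in that order (R = Rz(yaw) Ry(pitch) Rx(roll)).
In Python, from rig import arm gives the robot as it stands. The module is installed in compiled form; this text tells all that it offers.
- The arm moves only by the tool step_arm, never from a script. Its argument "plan" is a list of rows, each an object with "xyz": the shift along the tool's x, y, z in cm, a list of three; "twist": the turn, a rotation vector about the tool's x, y, z in degrees, a list of three; "grip": the closure, from 0 (fully open) to 1 (shut). In form: [{"xyz": [x, y, z], "twist": [wx, wy, wz], "grip": grip}, ...]. A call has 1 to 20 rows; each row shifts and turns the commanded pose from where the row before left it, along the tool's axes as they then stand; what a row does not reach is not made up. A row lasts 1/10 s, in which the tool goes at most 50 mm and 8.59 degrees, less where a joint would pass 70% of its speed; a pose out of reach is approached as far as the arm can. A call is refused whole if a number of a shift passes 5 or a number of a turn 8.59, either way. A call with a gripper value outside its range is refused whole. The fingers move at their own pace and stop on an object; "squeeze" is the grip in N (left out, the last holds). Time passes only in rows, so rows that do not move let the fingers close. It gives the time, the measured TCP pose, the force, the opening and the grip force at its end, in the units of the state.
- arm.sense(): the state, without advancing time (a new reading comes with each control period).
- arm.snapshot(name): name is "scene" or "top" or "wrist"; returns the picture (400x640x3 uint8, red, green, blue); there is no depth.
- arm.calibration(name): a dict with "fovy" (degrees; the focal length in pixels is half the picture's height over the tangent of half this angle, whatever the lens; pixels are square), "cx", "cy" (the principal point, pixels), "distortion" ([k1, k2, p1, p2, k3] as OpenCV has them; the pictures are not rectified), "origin" and "attitude" of the camera in the world. Camera axes: x right, y down, z forward; pixel columns grow to the right and rows downward; lengths in mm; the calibration is good to about 2 mm. A picture is of the moment at which its call begins: read the wrist's pose just before it. calibration takes no time and is no camera call; for the wrist camera it gives the pose at the moment of the call.
- arm.job_done(): hands the job in; it is judged then, once.
The state is a dict: "time": time; "joints": joint angles; "qvel": joint speeds; "tau": joint torques, N m; "tool_pos": TCP position; "tcp_rot": TCP orientation; "force": force on the tool from outside, world axes, zero at the start; "wrist_torque": the same for the moment, N m; "gripper_width": finger opening in mm; "finger_force": force on a finger pad.
Only numpy, scipy, OpenCV 4.12 (cv2) and the standard library are available. Lean on these libraries where they do the work, as an engineer would, in place of code of your own. Each camera call takes 0.05 s, during which the arm holds its last target. There are 200 camera calls.

## Working session

There is one attempt and no reset: what is moved stays moved. The work goes in short steps, Python scripts to look and compute and a tool call to move; the robot and the scene stay as the last step left them, time stands still between calls to the robot, and variables do not carry over. Pictures are saved under pics/ and viewed, at most 10 in all, crops included, and the job is handed in when it is done.

Besides the shell and the picture viewer there is one more tool, called after "Request:" by a JSON object that holds its "op" and its "data", one argument or row to a line. step_arm: Moves the arm, as the interface text tells. Its arguments: {"type":"object","properties":{"plan":{"type":"array","items":{"type":"object","properties":{"xyz":{"type":"array","items":{"type":"number"}},"twist":{"type":"array","items":{"type":"number"}},"grip":{"type":"number"}}}},"squeeze":{"type":"number"}},"required":["plan"]}

```bash
mkdir -p pics; cat > h.py <<'E'
import numpy as np, cv2
from rig import arm
from scipy.spatial.transform import Rotation as R
def cam(n):
    c=arm.calibration(n); f=200/np.tan(np.radians(c["fovy"])/2)
    K=np.array([[f,0,c["cx"]],[0,f,c["cy"]],[0,0,1.]])
    a=np.array(c["attitude"],float)
    Rm=a if a.shape==(3,3) else R.from_euler('xyz',a).as_matrix()
    return K,np.array(c["distortion"],float),np.array(c["origin"],float),Rm
def ray(C,px):
    K,d,o,Rm=C
    p=cv2.undistortPoints(np.array(px,float).reshape(-1,1,2),K,d).reshape(-1,2)
    return o,(np.c_[p,np.ones(len(p))])@Rm.T
def at_z(C,px,z):
    o,r=ray(C,px); return o+r*((z-o[2])/r[:,2])[:,None]
def proj(C,P):
    K,d,o,Rm=C
    q=(np.array(P,float).reshape(-1,3)-o)@Rm
    return cv2.projectPoints(q,np.zeros(3),np.zeros(3),K,d)[0].reshape(-1,2)
def snap(n,name):
    C=cam(n); im=np.array(arm.snapshot(n)); cv2.imwrite(f'pics/{name}.png',im[:,:,::-1]); return C,im
E
python3 - <<'E'
from h import *
print(arm.sense())
for n in("scene","top","wrist"):
    print(n,arm.calibration(n)); snap(n,n+'0')
E
```

```text
{'time': 0.0, 'joints': array([ 9.74178970e-01,  2.59377231e-01,  1.53612121e+00,  2.28025863e-05,
        1.34795919e+00, -2.02761105e-01]), 'qvel': array([ 9.74685489e-05,  1.32700951e-04,  1.26210677e-03, -8.15788097e-04,
       -4.16541670e-04, -4.90568167e-04]), 'tau': array([-1.98180646e-04, -4.46021426e+01, -2.90577132e+01, -5.76870079e-04,
        1.15878685e-02,  2.98983844e-05]), 'tool_pos': array([210.7109196 , 507.46260593, 230.440951  ]), 'tcp_rot': array([-3.13977036e+00, -3.97333208e-04,  2.74773098e+00]), 'force': array([-0.24219291,  0.15553189,  0.51450352]), 'wrist_torque': array([-0.04746477,  0.01946712,  0.00232219]), 'finger_force': 0.0, 'gripper_width': 85.20118441454193}
scene {'fovy': 54.71778838028494, 'cx': 320.4530073926258, 'cy': 197.7808583748685, 'distortion': array([0.00884949, 0.        , 0.        , 0.        , 0.        ]), 'origin': array([1329.21919816,  -56.40041751,  721.08100378]), 'attitude': array([-2.24985309,  0.01334046,  1.47547281])}
top {'fovy': 55.3335654125449, 'cx': 316.4203023512199, 'cy': 197.96534865175138, 'distortion': array([-0.00014036,  0.        ,  0.        ,  0.        ,  0.        ]), 'origin': array([ 341.7299316 ,   17.57142261, 1140.32018494]), 'attitude': array([-2.962747  ,  0.01790435, -1.58824415])}
wrist {'fovy': 64.91247442315316, 'cx': 317.76336250984764, 'cy': 198.95152851484764, 'distortion': array([-0.0304834,  0.       ,  0.       ,  0.       ,  0.       ]), 'origin': array([145.2520057 , 534.94984961, 372.94337619]), 'attitude': array([2.85619289e+00, 1.99605586e-03, 1.17795931e+00])}
```

View pics/top0.png

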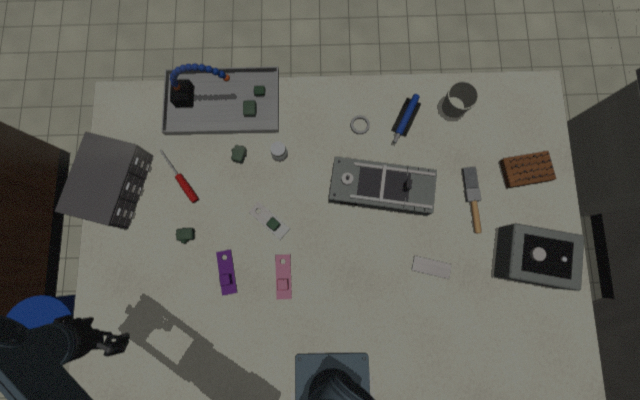

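View pics/scene0.png

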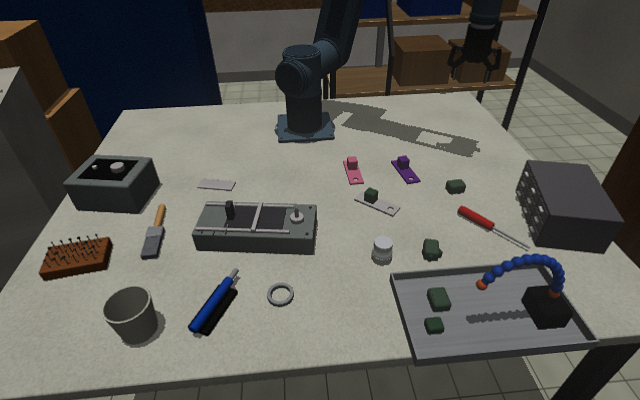

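The top view shows three things shaped like the carrier: silver with green at about (275,225), purple at (227,272) and pink at (283,276). The silver one with the green stone fits the description. The light box is at (383,185), with its post at (348,178) and its tab at (408,180). I'll enlarge the carrier and the box to confirm.

```bash
python3 - <<'E'
import cv2,numpy as np
t=cv2.imread('pics/top0.png')
a=cv2.resize(t[195:250,240:305],None,fx=6,fy=6,interpolation=cv2.INTER_CUBIC)
b=cv2.resize(t[150:222,322:445],None,fx=6,fy=6,interpolation=cv2.INTER_CUBIC)
o=np.zeros((600,800,3),np.uint8)
b=cv2.resize(t[150:222,322:445],None,fx=4,fy=4,interpolation=cv2.INTER_CUBIC)
o[:288,:492]=b; a=cv2.resize(t[195:250,240:305],None,fx=5,fy=5,interpolation=cv2.INTER_CUBIC); o[290:565,:325]=a
s=cv2.imread('pics/scene0.png'); c=cv2.resize(s[180:225,345:410],None,fx=6,fy=6,interpolation=cv2.INTER_CUBIC); o[290:560,340:730]=c
cv2.imwrite('pics/crop0.png',np.clip(o*1.6,0,255).astype(np.uint8))
E
```

```text
(no output)
```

View pics/crop0.png

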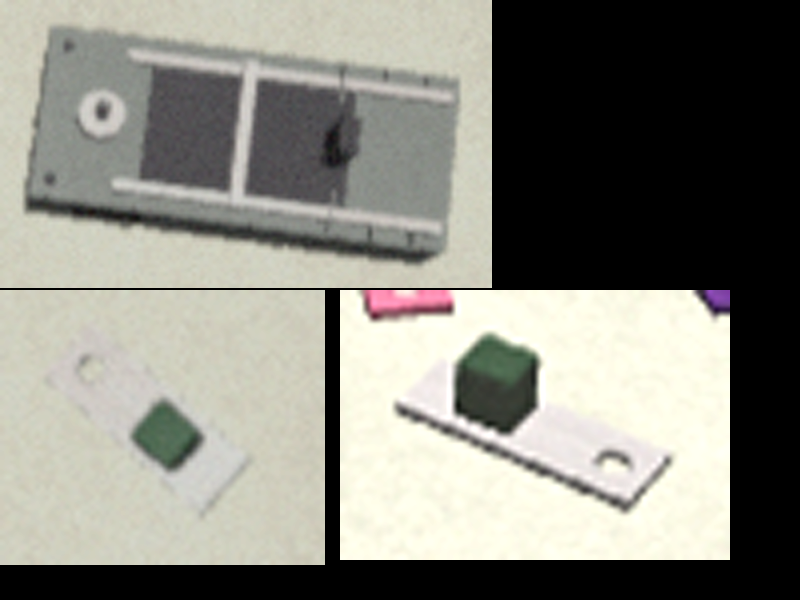

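The crop confirms the carrier: a silver plate with a green stone at top px (273.6,223.6) and the eye at (258.2,211). The pink and purple ones are decoys. The box's post end is at the left, with top-face corners at about (335,157.5), (436.5,170), (432.7,211) and (328.7,199.5).

```bash
python3 - <<'E'
from h import *
C=cam("top")
print(cam("wrist")[3])
b=at_z(C,[(335,157.5),(436.5,170),(432.7,211),(328.7,199.5)],60); c=b.mean(0)
print(b, np.linalg.norm(np.diff(b,axis=0),axis=1))
d=(b[0]+b[3]-b[1]-b[2]); print('box',c,'y dir deg',np.degrees(np.arctan2(d[1],d[0])))
e=at_z(C,[(258.2,211)],6)[0]; s=at_z(C,[(273.6,223.6)],40)[0]
print('eye',e,'stone',s,np.linalg.norm((e-s)[:2]),'ydir',np.degrees(np.arctan2(*(e-s)[1::-1])))
r=at_z(C,[(347.3,178.5)],72); print('collar',r)
E
```

```text
[[ 0.38281055  0.88663402  0.25949219]
 [ 0.92382519 -0.36686318 -0.10935458]
 [-0.00175937  0.28158751 -0.95953394]]
[[ 656.78454494  -23.06960113   60.        ]
 [ 612.56775132 -316.16373193   60.        ]
 [ 492.84464643 -296.63235711   60.        ]
 [ 532.15391731   -1.71298119   60.        ]] [296.41068528 121.30579724 297.52757363]
box [ 573.587715   -159.39466784   60.        ] y dir deg 81.91534350433997
eye [510.88309395 210.3437088    6.        ] stone [467.96662232 159.38782302  40.        ] 66.62076128317884 ydir 49.89497958721115
collar [[590.09436926 -56.23726982  72.        ]]
```

Request:
{"op": "step_arm", "data": {
  "plan": [
    {"xyz":[0,0,0.6],"twist":[0,0,8.27],"grip":0},
    {"xyz":[0,0,0.6],"twist":[0,0,8.27],"grip":0},
    {"xyz":[0,0,0.6],"twist":[0,0,8.27],"grip":0},
    {"xyz":[0,0,0.6],"twist":[0,0,8.27],"grip":0},
    {"xyz":[0,0,0.6],"twist":[0,0,8.27],"grip":0},
    {"xyz":[0,0,0.6],"twist":[0,0,8.27],"grip":0},
    {"xyz":[0,0,0.6],"twist":[0,0,8.27],"grip":0},
    {"xyz":[0,0,0.6],"twist":[0,0,8.27],"grip":0},
    {"xyz":[0,0,0.6],"twist":[0,0,8.27],"grip":0},
    {"xyz":[0,0,0.6],"twist":[0,0,8.27],"grip":0},
    {"xyz":[0,0,0.6],"twist":[0,0,8.27],"grip":0},
    {"xyz":[0,0,0.6],"twist":[0,0,8.27],"grip":0},
    {"xyz":[0,0,0.6],"twist":[0,0,8.27],"grip":0}
  ]
}}

```text
time: 1.45
tool_pos: [210.9, 507.7, 152.7]
tcp_rot: [3.141, 0.001, 0.865]
force: [-0.4, -0.4, 0.2]
gripper_width: 85.6
finger_force: 0.0
```

Request:
{"op": "step_arm", "data": {
  "plan": [
    {"xyz":[-0.8,3.5,0],"twist":[0,0,0],"grip":0},
    {"xyz":[-0.8,3.5,0],"twist":[0,0,0],"grip":0},
    {"xyz":[-0.8,3.5,0],"twist":[0,0,0],"grip":0},
    {"xyz":[-0.8,3.5,0],"twist":[0,0,0],"grip":0},
    {"xyz":[-0.8,3.5,0],"twist":[0,0,0],"grip":0},
    {"xyz":[-0.8,3.5,0],"twist":[0,0,0],"grip":0},
    {"xyz":[-0.8,3.5,0],"twist":[0,0,0],"grip":0},
    {"xyz":[-0.8,3.5,0],"twist":[0,0,0],"grip":0},
    {"xyz":[-0.8,3.5,0],"twist":[0,0,0],"grip":0},
    {"xyz":[-0.8,3.5,0],"twist":[0,0,0],"grip":0},
    {"xyz":[-1.0,3.5,0],"twist":[0,0,0],"grip":0},
    {"xyz":[-1.0,3.5,0],"twist":[0,0,0],"grip":0},
    {"xyz":[0,0,0],"twist":[0,0,0],"grip":0},
    {"xyz":[0,0,0],"twist":[0,0,0],"grip":0}
  ]
}}

```text
time: 2.85
tool_pos: [468.0, 160.4, 152.9]
tcp_rot: [-3.141, 0.001, 0.869]
force: [-0.3, 0.6, -0.1]
gripper_width: 85.5
finger_force: 0.0
```

```bash
python3 - <<'E'
from h import *
s=arm.sense(); print(s['time'],s['tool_pos'],np.degrees(s['tcp_rot']))
snap("wrist","w1")
E
```

```text
2.85 [467.95858651 160.44316595 152.93501839] [-1.79940898e+02  3.10030452e-02  4.97937878e+01]
```

View pics/w1.png

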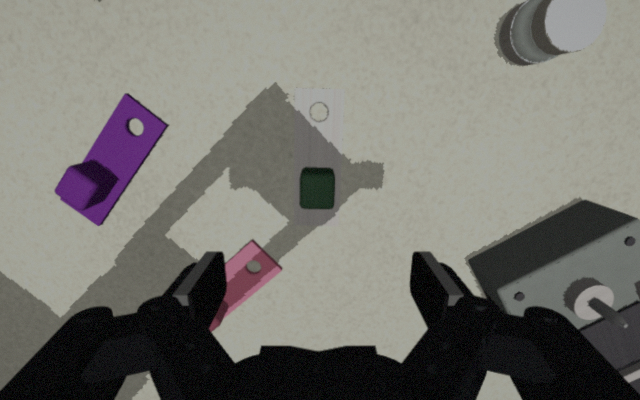

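The wrist view shows the silver plate upright in the picture, with the eye at (319,112) and the stone at (318,188). The pink and purple decoys are clear of it. The box's post collar is at (594,300).

```bash
python3 - <<'E'
from h import *
im=cv2.imread('pics/w1.png').astype(int); C=cam("wrist")
b,g,r=im[...,0],im[...,1],im[...,2]
m=((g>r+12)&(g<90)).astype(np.uint8); m[:140]=0;m[240:]=0;m[:,:280]=0;m[:,360:]=0
m=cv2.morphologyEx(m,cv2.MORPH_OPEN,np.ones((5,5)))
ys,xs=np.nonzero(m); print('blob',xs.min(),xs.max(),ys.min(),ys.max(),xs.mean())
x0,x1,y1=xs.min()-.5,xs.max()+.5,ys.max()+.5
e=at_z(C,[(319,112)],6)[0]
d=np.radians(49.8);u=np.array([np.cos(d),np.sin(d)]);v=np.array([np.sin(d),-np.cos(d)])
for p in at_z(C,[(x0,y1),(x1,y1),((x0+x1)/2,y1)],40): print('stone far edge',p, (p[:2]@u,p[:2]@v))
print('eye',e,e[:2]@u,e[:2]@v)
S=e[:2]-65*u; print('stone from eye',S)
P=np.array([[*(S+a*v+b*u),z] for z in(40,6) for a,b in((-15,-16),(15,-16),(15,16),(-15,16))]); print(proj(C,P).round(1))
# image axis angle of plate: columns of eye vs stone
t=arm.sense()['tool_pos']; print('tool',t[:2]@u,t[:2]@v, 'stone',S@u,S@v)
E
```

```text
blob 301 333 174 207 317.0732600732601
stone far edge [449.50306642 161.87539564  40.        ] (np.float64(413.77499420258283), np.float64(238.84493842470687))
stone far edge [471.06840616 143.7570953   40.        ] (np.float64(413.85582267839555), np.float64(267.01105551656093))
stone far edge [460.2872853  152.81578504  40.        ] (np.float64(413.81605658280967), np.float64(252.9294772840113))
eye [511.8794249  211.52416832   6.        ] 491.95782970922295 254.4415712949019
stone from eye [469.92467519 161.87742646]
[[301.2 210.6]
 [336.3 210.7]
 [337.  174. ]
 [300.8 174. ]
 [303.1 199.3]
 [334.3 199.4]
 [334.9 166.5]
 [302.7 166.4]]
tool 424.8195548103067 253.02466072208745 stone 426.95782970922295 254.44157129490188
```

Request:
{"op": "step_arm", "data": {
  "plan": [
    {"xyz":[0.2,0.05,2],"twist":[0,0,0.5],"grip":0},
    {"xyz":[0,0,3],"twist":[0,0,0],"grip":0},
    {"xyz":[0,0,3],"twist":[0,0,0],"grip":0},
    {"xyz":[0,0,3],"twist":[0,0,0],"grip":0},
    {"xyz":[0,0,2],"twist":[0,0,0],"grip":0},
    {"xyz":[0,0,1.2],"twist":[0,0,0],"grip":0},
    {"xyz":[0,0,0],"twist":[0,0,0],"grip":0},
    {"xyz":[0,0,0],"twist":[0,0,0],"grip":0.8},
    {"xyz":[0,0,0],"twist":[0,0,0],"grip":0.8},
    {"xyz":[0,0,0],"twist":[0,0,0],"grip":0.8},
    {"xyz":[0,0,0],"twist":[0,0,0],"grip":0.8},
    {"xyz":[0,0,0],"twist":[0,0,0],"grip":0.8},
    {"xyz":[0,0,0],"twist":[0,0,0],"grip":0.8},
    {"xyz":[0,0,0],"twist":[0,0,0],"grip":0.8},
    {"xyz":[0,0,0],"twist":[0,0,0],"grip":0.8}
  ],
  "squeeze": 45
}}

```text
time: 4.4
tool_pos: [470.4, 162.3, 12.3]
tcp_rot: [3.141, -0.001, 0.862]
force: [-0.5, 1.0, 6.3]
gripper_width: 29.5
finger_force: 46.4
```

Request:
{"op": "step_arm", "data": {
  "plan": [
    {"xyz":[0,0,-1],"twist":[0,0,0],"grip":0.8},
    {"xyz":[0,0,-3],"twist":[0,0,0],"grip":0.8},
    {"xyz":[0,0,-3],"twist":[0,0,0],"grip":0.8},
    {"xyz":[0,0,-3],"twist":[0,0,0],"grip":0.8},
    {"xyz":[0,0,-2],"twist":[0,0,0],"grip":0.8},
    {"xyz":[0,0,-1],"twist":[0,0,-8.1],"grip":0.8},
    {"xyz":[0,0,0],"twist":[0,0,-8.1],"grip":0.8},
    {"xyz":[0,0,0],"twist":[0,0,-8.1],"grip":0.8},
    {"xyz":[0,0,0],"twist":[0,0,-8.1],"grip":0.8},
    {"xyz":[-3.3,0.84,0],"twist":[0,0,0],"grip":0.8},
    {"xyz":[-3.3,0.84,0],"twist":[0,0,0],"grip":0.8},
    {"xyz":[-3.3,0.84,0],"twist":[0,0,0],"grip":0.8},
    {"xyz":[-3.3,0.84,0],"twist":[0,0,0],"grip":0.8},
    {"xyz":[-3.3,0.84,0],"twist":[0,0,0],"grip":0.8},
    {"xyz":[-3.3,0.84,0],"twist":[0,0,0],"grip":0.8},
    {"xyz":[-3.3,0.84,0],"twist":[0,0,0],"grip":0.8},
    {"xyz":[-3.3,0.84,0],"twist":[0,0,0],"grip":0.8},
    {"xyz":[0,0,0],"twist":[0,0,0],"grip":0.8},
    {"xyz":[0,0,0],"twist":[0,0,0],"grip":0.8},
    {"xyz":[0,0,0],"twist":[0,0,0],"grip":0.8}
  ]
}}

```text
time: 6.4
tool_pos: [498.1, -107.9, 141.3]
tcp_rot: [-3.141, -0.001, 1.428]
force: [0.5, 0.6, -1.4]
gripper_width: 28.9
finger_force: 45.3
```

```bash
python3 - <<'E'
from h import *
s=arm.sense(); print(s['time'],s['tool_pos'],np.degrees(s['tcp_rot']),s['gripper_width'])
snap("wrist","w2")
E
```

```text
6.4 [ 498.14741204 -107.88038746  141.31388446] [-1.79952205e+02 -3.14947547e-02  8.18325589e+01] 28.943152837667363
```

View pics/w2.png

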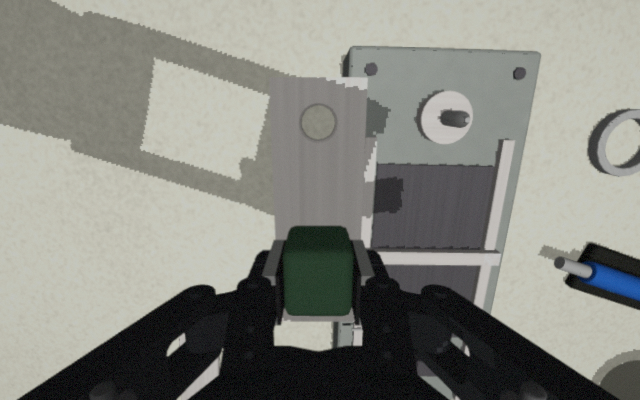

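The carrier is held square, with its eye at (318,122). The post collar is at (447,117), the post tip is near (464,119), and the box's end edge runs (350,47)–(540,53). I'll refine these numerically.

```bash
python3 - <<'E'
from h import *
im=cv2.imread('pics/w2.png'); g=cv2.cvtColor(im,cv2.COLOR_BGR2GRAY); C=cam("wrist")
m=np.zeros_like(g); m[85:150,410:485]=(g[85:150,410:485]>150)
c=max(cv2.findContours(m,0,1)[0],key=cv2.contourArea); h=cv2.convexHull(c); el=cv2.fitEllipse(h); print('collar px',el)
p=at_z(C,h.reshape(-1,2),72); print('diam',np.ptp(p,axis=0)); cc,_=cv2.minEnclosingCircle(p[:,:2].astype(np.float32)); print('collar',cc,_)
# eye
sub=g[95:150,290:348]; _,t=cv2.threshold(cv2.GaussianBlur(sub,(3,3),0),0,255,8); print('levels',_,sub[27,28],sub[5,5])
hc=cv2.HoughCircles(cv2.GaussianBlur(sub,(3,3),0),cv2.HOUGH_GRADIENT,1,50,param1=40,param2=8,minRadius=12,maxRadius=26); print('hough',hc+np.array([290,95,0]))
tp=arm.sense()['tool_pos']
zu=tp[2]-12.3 ; print('underside z',zu)
e=at_z(C,[hc[0,0,:2]+[290,95]],zu+6)[0]; print('eye',e)
# box end edge and bar edge via gradient
def edge(cols,r0,r1,z,sgn):
    P=[]
    for x in cols:
        col=cv2.GaussianBlur(g,(5,5),0)[r0:r1,x].astype(int); d=np.diff(col)*sgn; P.append((x,r0+np.argmax(d)+.5))
    q=at_z(C,P,z)[:,:2]; l=cv2.fitLine(q.astype(np.float32),cv2.DIST_HUBER,0,.01,.01).ravel(); 
    return np.degrees(np.arctan2(l[1],l[0])),l[2:],np.abs((q-l[2:])@[-l[1],l[0]]).max()
print('end edge',edge(range(390,530,4),38,65,60,-1))
print('bar upper',edge(range(385,485,4),240,258,72,1))
print('bar lower',edge(range(385,485,4),255,275,72,-1))
u=np.array([np.cos(np.radians(81.9)),np.sin(np.radians(81.9))]); print('end->collar', (edge(range(390,530,4),38,65,60,-1)[1]-cc)@u)
E
```

```text
collar px ((447.066162109375, 117.0998764038086), (49.87775421142578, 56.31673812866211), 34.59978103637695)
diam [3.43167730e+01 3.49081106e+01 2.84217094e-14]
collar (592.028076171875, -55.37032699584961) 17.475746154785156
levels 123.0 136 134
hough [[[318.5        121.5         15.80000019]]]
underside z 129.03678242984589
eye [508.40557244 -43.43362254 135.03678243]
end edge (np.float32(-9.16274), array([595.33307 , -10.697211], dtype=float32), np.float64(0.37371852363816943))
bar upper (np.float32(-9.10623), array([ 583.3088 , -151.84702], dtype=float32), np.float64(0.39731934701387855))
bar lower (np.float32(-8.336216), array([ 581.7824 , -161.97586], dtype=float32), np.float64(0.8544175379025118))
end->collar 44.69311897645474
```

Request:
{"op": "step_arm", "data": {
  "plan": [
    {"xyz":[0,2.8,0],"twist":[0,0,0.8],"grip":0.8},
    {"xyz":[0,2.8,0],"twist":[0,0,0],"grip":0.8},
    {"xyz":[0,2.76,0],"twist":[0,0,0],"grip":0.8},
    {"xyz":[0,0,1],"twist":[0,0,0],"grip":0.8},
    {"xyz":[0,0,0.8],"twist":[0,0,0],"grip":0.8},
    {"xyz":[0,0,0],"twist":[0,0,0],"grip":0.8},
    {"xyz":[0,0,0],"twist":[0,0,0],"grip":0.8},
    {"xyz":[0,0,0],"twist":[0,0,0],"grip":0.8}
  ]
}}

```text
time: 7.25
tool_pos: [580.9, -121.1, 123.7]
tcp_rot: [3.141, 0.0, 1.414]
force: [0.4, 0.3, -1.8]
gripper_width: 29.4
finger_force: 45.5
```

```bash
python3 - <<'E'
from h import *
s=arm.sense(); print(s['time'],s['tool_pos'],np.degrees(s['tcp_rot']),s['gripper_width'],s['force'])
C,im=snap("wrist","w3")
cr=cv2.resize(im[70:170,250:390,::-1],None,fx=4,fy=4,interpolation=cv2.INTER_CUBIC)
cv2.imwrite('pics/w3c.png',cr)
p=proj(C,[[592.0,-55.4,102],[592.0,-55.4,72]]); print('pred tip, collar px',p)
E
```

```text
7.25 [ 580.90924106 -121.08360881  123.70983589] [1.79991043e+02 3.10492201e-03 8.10294424e+01] 29.366364475879653 [ 0.39673355  0.34434302 -1.83291817]
pred tip, collar px [[317.9128485  116.79572107]
 [317.91764545 115.2152737 ]]
```

View pics/w3c.png

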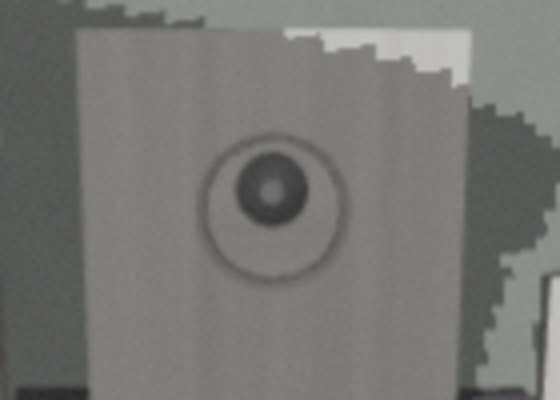

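The eye is centred at px (318.3,122.3) and the post tip shows through it at (318,117.5). Part of that row offset is parallax, so I'll compute the remaining error.

```bash
python3 - <<'E'
from h import *
C=cam("wrist"); e=at_z(C,[(318.3,122.3)],117.4)[0]; t=at_z(C,[(318,117.5)],102)[0]
u=np.array([.156,.988]);v=np.array([.988,-.156]); d=(t-e)[:2]; print(e,t,'tool dx,dy',d@u,d@v)
print(C[2], proj(C,[[*e[:2],102]]))
E
```

```text
[592.0926156  -57.57044191 117.4       ] [592.22040581 -55.92376123 102.        ] tool dx,dy 1.6468557862085578 -0.1306254572732875
[592.95404211 -50.58194352 266.22802992] [[318.2533108  120.83205521]]
```

Request:
{"op": "step_arm", "data": {
  "plan": [
    {"xyz":[0.16,0,0],"twist":[0,0,0],"grip":0.8},
    {"xyz":[0,0,0.8],"twist":[0,0,0],"grip":0.8},
    {"xyz":[0,0,0.8],"twist":[0,0,0],"grip":0.8},
    {"xyz":[0,0,0.8],"twist":[0,0,0],"grip":0.8},
    {"xyz":[0,0,0.8],"twist":[0,0,0],"grip":0.8},
    {"xyz":[0,0,0.5],"twist":[0,0,0],"grip":0.8},
    {"xyz":[0,0,0.2],"twist":[0,0,0],"grip":0.8},
    {"xyz":[0,0,0],"twist":[0,0,0],"grip":0.8},
    {"xyz":[0,0,0],"twist":[0,0,0],"grip":0.8}
  ]
}}

```text
time: 8.2
tool_pos: [581.5, -119.7, 84.4]
tcp_rot: [-3.141, -0.0, 1.414]
force: [-1.1, 0.2, 0.2]
gripper_width: 29.4
finger_force: 45.7
```

Request:
{"op": "step_arm", "data": {
  "plan": [
    {"xyz":[0,0,0],"twist":[0,0,0],"grip":0.4},
    {"xyz":[0,0,0],"twist":[0,0,0],"grip":0.4},
    {"xyz":[0,0,0],"twist":[0,0,0],"grip":0.4},
    {"xyz":[0,0,0],"twist":[0,0,0],"grip":0.4},
    {"xyz":[0,0,0],"twist":[0,0,0],"grip":0.4},
    {"xyz":[0,0,-1],"twist":[0,0,0],"grip":0.4},
    {"xyz":[0,0,-2],"twist":[0,0,0],"grip":0.4},
    {"xyz":[0,0,-3],"twist":[0,0,0],"grip":0.4},
    {"xyz":[0,0,-3],"twist":[0,0,0],"grip":0.4},
    {"xyz":[-3,0,0],"twist":[0,0,0],"grip":0.4},
    {"xyz":[-3,0,0],"twist":[0,0,0],"grip":0.4},
    {"xyz":[0,0,0],"twist":[0,0,0],"grip":0.4},
    {"xyz":[0,0,0],"twist":[0,0,0],"grip":0.4}
  ]
}}

```text
time: 9.5
tool_pos: [572.2, -179.5, 174.9]
tcp_rot: [3.141, -0.0, 1.413]
force: [-0.5, 0.1, -0.2]
gripper_width: 51.0
finger_force: 0.0
```

```bash
python3 - <<'E'
from h import *
s=arm.sense(); print(s['time'],s['tool_pos'],np.degrees(s['tcp_rot']),s['gripper_width'],s['force'])
C,im=snap("wrist","w4")
E
```

```text
9.5 [ 572.15020218 -179.47095365  174.87621838] [ 1.79970653e+02 -1.27095229e-02  8.09318818e+01] 50.988910439605355 [-0.48561825  0.10125959 -0.15308613]
```

View pics/w4.png

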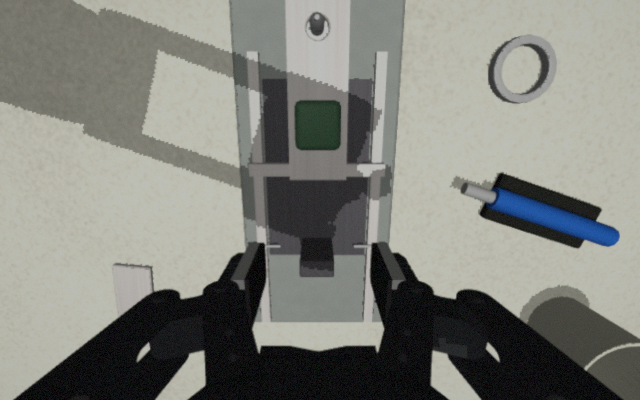

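The plate is hanging: the post pokes through the eye at (317,27), the stone is at (318,125) over the window, and the plate rests across the bar. The tab's top face is centred at about (316.5,267).

```bash
python3 - <<'E'
from h import *
C=cam("wrist")
print('tab',at_z(C,[(316.5,266.5)],108),'pred',np.array([592.1,-55.6])-170*np.array([.1564,.9877]))
q=at_z(C,[(300,257),(333,257),(333,276),(300,276)],108); print(np.linalg.norm(np.diff(q,axis=0),axis=1))
print('stone top',at_z(C,[(318,126)],112),'window',np.array([592.1,-55.6])-65*np.array([.1564,.9877]))
E
```

```text
tab [[ 565.35153159 -220.3187618   108.        ]] pred [ 565.512 -223.509]
[24.21080334 15.71278854 24.69638215]
stone top [[ 582.27475856 -119.92709307  112.        ]] window [ 581.934  -119.8005]
```

Request:
{"op": "step_arm", "data": {
  "plan": [
    {"xyz":[-2.2,0.05,0],"twist":[0,0,0],"grip":0.4},
    {"xyz":[-2.1,0,0],"twist":[0,0,0],"grip":0.4},
    {"xyz":[0,0,0],"twist":[0,0,8.18],"grip":0.4},
    {"xyz":[0,0,0],"twist":[0,0,8.18],"grip":0.4},
    {"xyz":[0,0,0],"twist":[0,0,8.18],"grip":0.4},
    {"xyz":[0,0,0],"twist":[0,0,8.18],"grip":0.4},
    {"xyz":[0,0,0],"twist":[0,0,8.18],"grip":0.4},
    {"xyz":[0,0,0],"twist":[0,0,8.18],"grip":0.4},
    {"xyz":[0,0,0],"twist":[0,0,8.18],"grip":0.4},
    {"xyz":[0,0,0],"twist":[0,0,8.18],"grip":0.4},
    {"xyz":[0,0,0],"twist":[0,0,8.18],"grip":0.4},
    {"xyz":[0,0,0],"twist":[0,0,8.18],"grip":0.4},
    {"xyz":[0,0,0],"twist":[0,0,8.18],"grip":0.4},
    {"xyz":[0,0,0],"twist":[0,0,0],"grip":0.4},
    {"xyz":[0,0,0],"twist":[0,0,0],"grip":0.4}
  ]
}}

```text
time: 11.05
tool_pos: [566.2, -220.7, 174.4]
tcp_rot: [-3.141, 0.0, -0.151]
force: [-0.1, -0.1, -0.7]
gripper_width: 51.0
finger_force: 0.0
```

```bash
python3 - <<'E'
from h import *
s=arm.sense(); print(s['time'],s['tool_pos'],np.degrees(s['tcp_rot']),s['gripper_width'],s['force'])
C,im=snap("wrist","w5")
E
```

```text
11.05 [ 566.1752225  -220.65189553  174.36130459] [-1.79985395e+02  7.18773849e-03 -8.67642248e+00] 50.98098656095341 [-0.10325656 -0.06108089 -0.68234889]
```

View pics/w5.png

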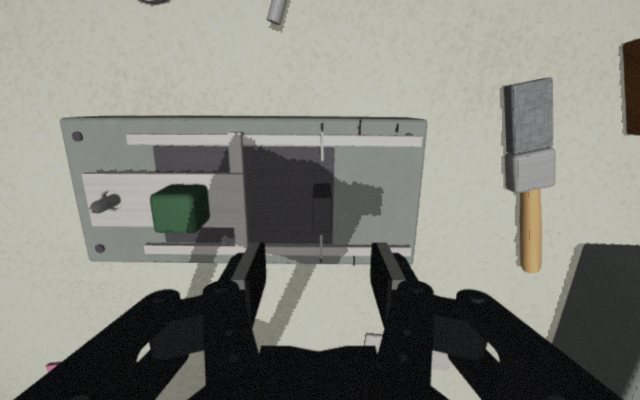

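The fingers now straddle the sliding direction. The tab, in shadow at about (322,212), is roughly 2 mm toward tool +y from the finger centre, and its shut tick is at (322,127). The plate still hangs.

Request:
{"op": "step_arm", "data": {
  "plan": [
    {"xyz":[-0.05,0.2,2],"twist":[0,0,0.3],"grip":0.4},
    {"xyz":[0,0,2],"twist":[0,0,0],"grip":0.4},
    {"xyz":[0,0,2],"twist":[0,0,0],"grip":0.4},
    {"xyz":[0,0,2],"twist":[0,0,0],"grip":0.4},
    {"xyz":[0,0,1.2],"twist":[0,0,0],"grip":0.4},
    {"xyz":[0,0,0.8],"twist":[0,0,0],"grip":0.4},
    {"xyz":[0,0,0],"twist":[0,0,0],"grip":0.4},
    {"xyz":[0,0,0],"twist":[0,0,0],"grip":1},
    {"xyz":[0,0,0],"twist":[0,0,0],"grip":1},
    {"xyz":[0,0,0],"twist":[0,0,0],"grip":1},
    {"xyz":[0,0,0],"twist":[0,0,0],"grip":1},
    {"xyz":[0,0,0],"twist":[0,0,0],"grip":1},
    {"xyz":[0,0,0],"twist":[0,0,0],"grip":1},
    {"xyz":[0,0,0],"twist":[0,0,0],"grip":1}
  ],
  "squeeze": 45
}}

```text
time: 12.5
tool_pos: [565.9, -223.5, 75.4]
tcp_rot: [3.141, -0.002, -0.161]
force: [0.2, 1.6, 5.4]
gripper_width: 13.6
finger_force: 45.7
```

Request:
{"op": "step_arm", "data": {
  "plan": [
    {"xyz":[0,0.4,0],"twist":[0,0,0],"grip":1},
    {"xyz":[0,0.4,0],"twist":[0,0,0],"grip":1},
    {"xyz":[0,0.5,0],"twist":[0,0,0],"grip":1},
    {"xyz":[0,0.5,0],"twist":[0,0,0],"grip":1},
    {"xyz":[0,0.5,0],"twist":[0,0,0],"grip":1},
    {"xyz":[0,0.4,0],"twist":[0,0,0],"grip":1},
    {"xyz":[0,0.2,0],"twist":[0,0,0],"grip":1},
    {"xyz":[0,0,0],"twist":[0,0,0],"grip":1},
    {"xyz":[0,0,0],"twist":[0,0,0],"grip":1},
    {"xyz":[0,0,0],"twist":[0,0,0],"grip":1},
    {"xyz":[0,0,0],"twist":[0,0,0],"grip":1},
    {"xyz":[0,0,0],"twist":[0,0,0],"grip":1}
  ]
}}

```text
time: 13.7
tool_pos: [561.6, -250.3, 75.4]
tcp_rot: [-3.139, -0.002, -0.161]
force: [2.2, 7.5, 6.9]
gripper_width: 13.5
finger_force: 45.8
```

```bash
python3 - <<'E'
from h import *
s=arm.sense(); print(s['time'],s['tool_pos'],np.degrees(s['tcp_rot']),s['gripper_width'],s['force'],s['finger_force'])
print('opened',(s['tool_pos'][:2]-[565.9,-223.5])@np.array([-.1564,-.9877]))
C,im=snap("wrist","w6"); C2,t=snap("top","t6")
tt=cv2.resize(t[145:225,320:450,::-1],None,fx=4,fy=4,interpolation=cv2.INTER_CUBIC)
o=np.zeros((600,640,3),np.uint8); o[:270]=im[50:320,:,::-1]; o[275:595,:520]=tt; cv2.imwrite('pics/c6.png',o)
E
```

```text
13.7 [ 561.55132989 -250.26957712   75.38107718] [-1.79875114e+02 -9.70561491e-02 -9.23011493e+00] 13.450709406146151 [2.22005494 7.5363146  6.8904061 ] 45.81155776977539
opened 27.120443324035243
```

View pics/c6.png

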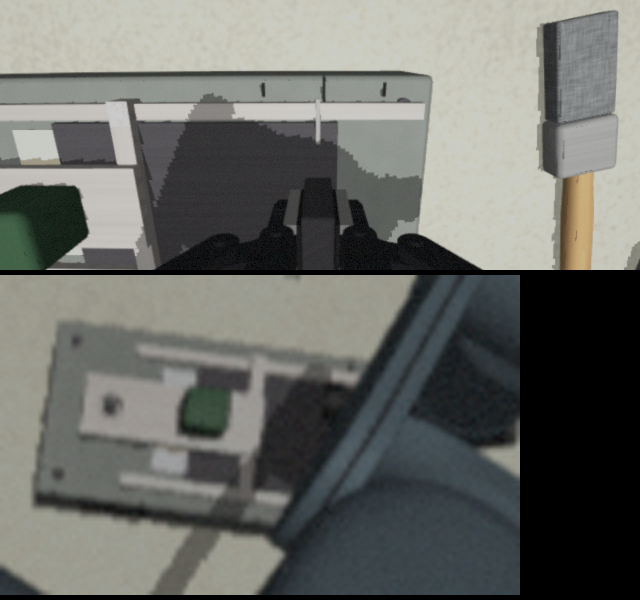

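The shutter's mark at (318,120) sits about 2.5 mm short of the half-travel tick at (323,88). That agrees with the 27 mm opening measured at the tool. Half the window is lit and the plate is still seated, so I'll nudge it the rest of the way.

Request:
{"op": "step_arm", "data": {
  "plan": [
    {"xyz":[0,0.15,0],"twist":[0,0,0],"grip":1},
    {"xyz":[0,0.1,0],"twist":[0,0,0],"grip":1},
    {"xyz":[0,0,0],"twist":[0,0,0],"grip":1},
    {"xyz":[0,0,0],"twist":[0,0,0],"grip":1},
    {"xyz":[0,0,0],"twist":[0,0,0],"grip":1},
    {"xyz":[0,0,0],"twist":[0,0,0],"grip":1},
    {"xyz":[0,0,0],"twist":[0,0,0],"grip":1},
    {"xyz":[0,0,0],"twist":[0,0,0],"grip":1}
  ]
}}

```text
time: 14.6
tool_pos: [561.2, -252.6, 75.4]
tcp_rot: [-3.139, -0.002, -0.161]
force: [3.2, 7.8, 6.9]
gripper_width: 13.3
finger_force: 45.8
```

```bash
python3 - <<'E'
from h import *
s=arm.sense(); print(s['time'],s['tool_pos'],s['gripper_width'],s['force'],s['finger_force'])
o=(s['tool_pos'][:2]-[565.9,-223.5])@np.array([-.1564,-.9877]); print('opened',o)
if 27<o<33 and s['finger_force']>20: print(arm.job_done())
E
```

```text
14.6 [ 561.18040803 -252.5968426    75.37427799] 13.306716634462498 [3.17988331 7.83872961 6.90868966] 45.83661496639252
opened 29.477095624690637
the job is handed in; nothing more can be done
None
```

I handed the job in at 14.6 s: the jade plate hangs on the post with the stone over the window, and the gripper is holding the shutter about 29.5 mm open with about 46 N; no verdict was returned.

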